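# Hang the pail of stand-offs on the spring scale

### The job

Weigh the small green pail of stand-offs: raise its folded-down wire bail upright without dragging or tipping the pail, then lift the pail by the bail and hang it with the bail wire seated in both prongs of the dial scale's fork. Ease the unknown weight onto the fork slowly, about a centimetre a second, and let go only when the scale carries just all of it, so that the fork barely stirs, neither dropping nor springing back; never push it past its full mark or push on the scale with the fingers. Leave the pail hanging still, and leave the other things on the table alone.

Things in the scene. Friction and masses are not known exactly. Their poses are not given: they have to be found in the camera images.
- pail_mid (a point): Centre, half-way up (43 mm), of the loose green steel pail: 86 mm tall, 92 mm across the rim, 70 mm at the foot, open on top, brass stand-offs and printed gears inside. Mass unknown, 0.29 to 0.95 kg. Pail axes: z up, x to the side where the bail lies folded, y along the line of the two ears. The bail pivots about the line along y that passes 37 mm above this point.
- grip (a point): Centre of the black tube grip (12 mm thick, 36 mm long, spins freely) on the bail's top wire. Bail: 4 mm steel wire, arms 103 mm apart at the ears leaning in to a straight top wire 80 mm long, 88 mm from the pivot line; 22 mm of bare straight wire on each side of the tube. The point moves with the bail; its y axis runs along the top wire.
- bail (a joint): Angle of the bail in its ears, rad: 0 = folded right down on its stops, 0.2 rad below level on the pail's +x side; 0.2 = level; 1.77 = upright over the pail. Starts between 0 and 0.35. The ears are a little stiff (0.03 N m), so the bail stays at any angle where it is left.
- scale: White dial spring scale, fixed: housing 110 x 110 x 106 mm, origin under its centre. Two guide rods rise from it to an aluminium cross-piece (top 290 mm up); from there an arm and a two-prong fork reach towards the scale's own -x, the seat 150 mm from the centre. Dial on its -y face. The bail wire hangs across both prongs, tube between them.
- seat (a point): Mid-point between the two dark prongs' lowest points, at the seated bail wire's centre height (262 mm, unloaded); sinks with the fork. x along the prongs (-x to their red free ends, 22 mm away and 20 mm higher), y from prong to prong. Prongs: 7 mm bars, 60 mm apart; behind the 40 mm long valley they rise 20 mm. Nothing above them, nor between them for 64 mm behind the seat.
- fork (a joint): How far the fork has sunk, m: 0 = unloaded and up, 0.061 = the 1 kg full mark, 0.066 = bottom stop. Spring 160 N/m, lightly damped (2.5 N s/m); the fork's own weight is balanced, but 0.15 N is needed to start it.
- board_box: Open orange tray with a circuit board, 115 x 80 x 28 mm, loose; origin at the centre of its underside. Leave alone.
- jar: Clear jar of brass parts with a blue lid, 55 mm wide, 60 mm tall, loose; origin at the centre of its underside. Leave alone.
- webcam: Black webcam on a small foot, 75 x 32 x 58 mm, loose; origin at the centre of its underside. Leave alone.

How it is judged:
By the outcome, as a careful person would: the job done as asked, in the order asked, and still so for the second after the job is handed in, with the robot touching nothing.
It also fails if it takes over 72 s, if anything falls off the work surface, if the arm or the gripper's body presses on something with over 40 N, if the wrist force passes 120 N, or if a joint passes its speed limit or range.

### The arm

A 6-joint arm with a two-finger parallel gripper is mounted at the origin on the work surface. World frame = base frame: x ahead of the robot, y to its left, z up, the work surface at z = 0. Lengths are in m, angles in rad, forces in N, time in s.
With the tool pointing down it reaches from about 0.35 to 0.975 m from the base axis. Payload 4.9 kg.
Tool frame: the origin (TCP) lies midway between the tips of the shut fingers; the grasp point (between the pads) lies 19 mm behind it; z points along the fingers, y is the direction in which the jaws open and shut (so a half turn about z gives the same grasp; the last joint's range is limited). The gripper opens to 85 mm and grips with 20 to 120 N. Pads are 22 mm wide; open, the fingers measure 114 mm over their backs; the gripper's body (76 mm by 85 mm) begins 54 mm behind the grasp point. The pads swing forward as they close: fully open they stand 13 mm farther back than shut.
Start: joints at [1.216, 0.053, 1.613, -0, 1.476, -0.119], TCP at [0.146, 0.608, 0.231] pointing down, gripper open.
Joint ranges: [-3.01, 3.01], [-1.01, 2.22], [0.06, 2.58], [-1.02, 4.17], [0.09, 2.62], [-3.14, 3.14]. Speed limits (rad/s): [2.57, 2.57, 3.14, 3.14, 3.14, 3.14].

### API

Orientations are given as a rotation vector (axis times angle).
In Python, from station import ctrl gives the robot as it stands.
- The arm moves only by the tool play_rows, never from a script. Its argument "motion" is a list that holds one entry, the list of rows, each a list of 7 numbers: the closure, from -1 (fully open) to 1 (shut), then the shift along the tool's x, y, z in cm, then the turn, a rotation vector about the tool's x, y, z in degrees. A call has 1 to 20 rows; each row is the pose to reach, as a shift and turn from the pose measured when the call began, along the tool's axes at that moment; what a row does not reach only later rows make up. A row lasts 1/8 s, in which the tool goes at most 62.5 mm and 10.7 degrees, less where a joint would pass 70% of its speed; a pose out of reach is approached as far as the arm can. A call with a gripper value outside its range is refused whole. The fingers move at their own pace and stop on an object; "newtons" is the grip in N (left out, the last holds). Time passes only in rows, so rows that repeat a pose let the fingers close. It gives the time, the measured TCP pose, the force and the opening at its end, in the units of the state.
- ctrl.get_obs(): the state, without advancing time (a new reading comes with each control period).
- ctrl.get_image(name): name is "side" or "top" or "wrist"; returns a dict with "color" (420x560x3 uint8, red, green, blue), "mtx" (3x3 intrinsics, pixels), "T" (4x4, takes a point from camera to world coordinates). Camera axes: x right, y up, looking along -z (the intrinsics and any distortion apply to the point x, -y, -z); pixel columns grow to the right and rows downward; lengths in m; the calibration is good to about 2 mm. A picture is of the moment at which its call begins. There is no depth.
- ctrl.finish_job(): hands the job in, once; it reports no verdict.
The state is a dict: "t": time; "q": joint angles; "dq": joint speeds; "effort": joint torques, N m; "tool_pos": TCP position; "tool_rot": TCP orientation; "contact_force": force on the tool from outside, world axes, zero at the start; "wrist_torque": the same for the moment, N m; "opening": finger opening in m.
Only numpy, scipy, OpenCV 4.12 (cv2) and the standard library are available. Lean on these libraries where they do the work, as an engineer would, in place of code of your own. Each camera call takes 0.05 s, during which the arm holds its last target.

## Working session

There is one attempt and no reset: what is moved stays moved. The work goes in short steps, Python scripts to look and compute and a tool call to move; the robot and the scene stay as the last step left them, time stands still between calls to the robot, and variables do not carry over. Pictures are saved under pics/ and viewed, and the job is handed in when it is done.

Besides the shell and the picture viewer there is one more tool, called in YAML: its name, and indented under it one key for each argument. play_rows: Moves the arm, as the interface text tells. Its arguments: {"type":"object","properties":{"motion":{"type":"array"},"newtons":{"type":"number"}},"required":["motion"]}

```bash
mkdir -p pics; ls
python3 - <<'E'
from station import ctrl
import cv2
o=ctrl.get_obs()
for k,v in o.items(): print(k,v)
for n in("side","top","wrist"):
    r=ctrl.get_image(n); cv2.imwrite(f"pics/a_{n}.png",r["color"][:,:,::-1]); print(n,r["mtx"].tolist(),r["T"].round(4).tolist(),[k for k in r])
E
```

```text
pics
t 0.0
q [ 1.21598243e+00  5.33666783e-02  1.61426690e+00 -7.04204910e-06
  1.47596855e+00 -1.18987827e-01]
dq [-0.00017145 -0.00047469 -0.00082215  0.00161739  0.00122742 -0.00064014]
effort [-1.38356147e-03 -3.93674541e+01 -3.70179033e+01 -2.47154003e-04
  7.18211144e-03 -7.68696850e-06]
tool_pos [0.14581207 0.60713302 0.2300731 ]
tool_rot [-3.69521030e-01 -3.11931547e+00  3.07044827e-03]
contact_force [ 1.25191695  0.17972039 -0.18732332]
wrist_torque [-0.0311435  -0.03598425  0.0032537 ]
opening 0.0851111090947661
side [[450.58827090581747, 0.0, 269.2521420335222], [0.0, 450.58827090581747, 206.15498829038344], [0.0, 0.0, 1.0]] [[-0.7813, 0.4575, -0.4246, 0.1087], [-0.624, -0.5602, 0.5448, 0.6463], [0.0114, 0.6906, 0.7232, 1.0946], [0.0, 0.0, 0.0, 1.0]] ['color', 'mtx', 'T']
top [[518.3202844002087, 0.0, 277.1688082150421], [0.0, 518.3202844002087, 208.07381452603286], [0.0, 0.0, 1.0]] [[0.0088, 0.9754, -0.2205, 0.3375], [-1.0, 0.009, 0.0002, -0.0359], [0.0022, 0.2204, 0.9754, 1.5405], [0.0, 0.0, 0.0, 1.0]] ['color', 'mtx', 'T']
wrist [[289.924908141561, 0.0, 280.75120878352647], [0.0, 289.924908141561, 213.05934001458962], [0.0, 0.0, 1.0]] [[0.2332, -0.9368, -0.2606, 0.0804], [0.9724, 0.2245, 0.0634, 0.623], [-0.0009, -0.2682, 0.9634, 0.3714], [0.0, 0.0, 0.0, 1.0]] ['color', 'mtx', 'T']
```

View pics/a_side.png

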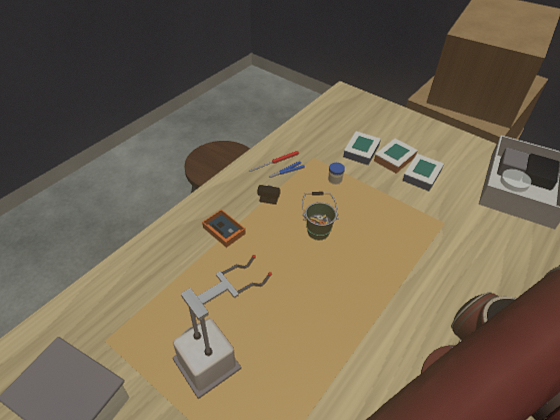

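View pics/a_top.png

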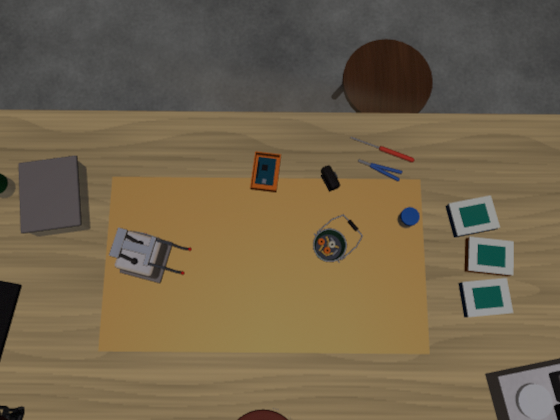

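View pics/a_wrist.png

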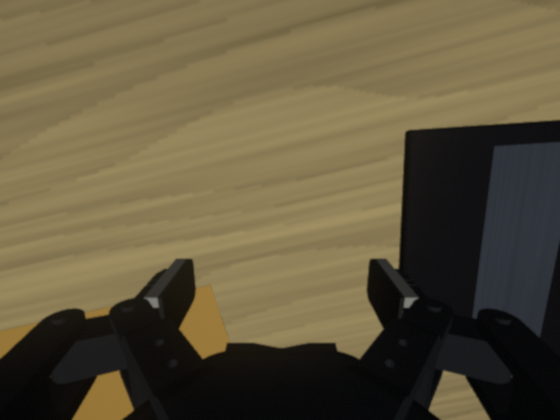

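The side and top views show the pail near top-pixel (330,245), its grip near (353,225), the scale near (145,255) and the red prong tips at (190,249) and (183,273). Next I zoom in and measure.

```bash
cat > h.py <<'E'
import numpy as np, cv2
from station import ctrl
from scipy.spatial.transform import Rotation as R
def ray(im,u,v):
    K=im["mtx"];T=im["T"]
    d=np.array([(u-K[0,2])/K[0,0],-(v-K[1,2])/K[1,1],-1.]); d=T[:3,:3]@d
    return T[:3,3],d/np.linalg.norm(d)
def onz(im,u,v,z):
    o,d=ray(im,u,v); return o+d*(z-o[2])/d[2]
def tri(i1,p1,i2,p2):
    o1,d1=ray(i1,*p1);o2,d2=ray(i2,*p2)
    s=np.linalg.lstsq(np.c_[d1,-d2],o2-o1,rcond=None)[0]
    a=o1+d1*s[0];b=o2+d2*s[1]; return (a+b)/2,np.linalg.norm(a-b)
def proj(im,P):
    K=im["mtx"];T=im["T"];p=T[:3,:3].T@(np.asarray(P)-T[:3,3])
    return K[0,0]*p[0]/-p[2]+K[0,2], K[1,1]*-p[1]/-p[2]+K[1,2]
def crop(im,x0,y0,x1,y1,name,s=None):
    c=im["color"][y0:y1,x0:x1,::-1]
    s=s or min(800/(x1-x0),600/(y1-y0))
    c=cv2.resize(c,None,fx=s,fy=s,interpolation=cv2.INTER_CUBIC); 
    c=np.clip(c*1.6,0,255).astype(np.uint8)
    cv2.imwrite("pics/"+name+".png",c)
def blobs(im,f,box,mn=4):
    x0,y0,x1,y1=box; c=im["color"][y0:y1,x0:x1].astype(int)
    m=f(c[...,0],c[...,1],c[...,2]).astype(np.uint8)
    n,l,s,ce=cv2.connectedComponentsWithStats(m)
    return [(ce[i]+[x0,y0],s[i].tolist()) for i in range(1,n) if s[i][4]>=mn]
E
python3 - <<'E'
from h import *
s=ctrl.get_image("side");t=ctrl.get_image("top")
crop(s,290,180,350,245,"b_s",9);crop(t,300,205,380,270,"b_t",9)
crop(s,170,250,290,390,"b_s2",4.2);crop(t,100,220,200,290,"b_t2",8)
red=lambda r,g,b:(r>110)&(g<70)&(b<60)
for n,i,bx in(("s",s,(230,240,290,290)),("t",t,(160,230,210,285))): print(n,blobs(i,red,bx,1))
E
```

```text
s [(array([253.28571429, 256.        ]), [22, 15, 3, 3, 7]), (array([269.125, 273.875]), [38, 33, 3, 3, 8])]
t [(array([189.5, 249. ]), [29, 18, 2, 3, 6]), (array([182.33333333, 272.5       ]), [22, 41, 2, 4, 6])]
```

View pics/b_s.png

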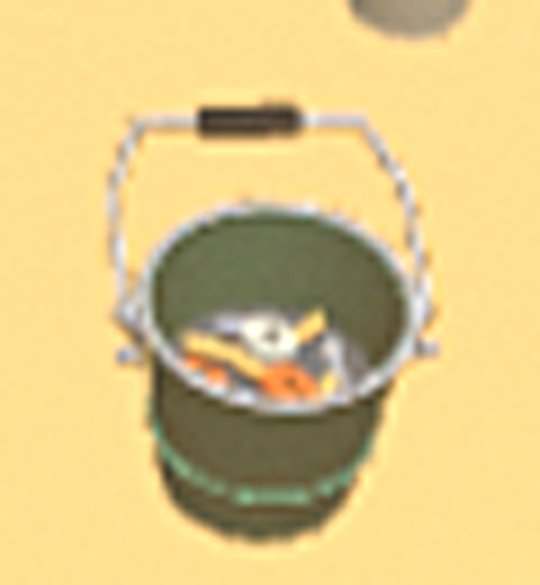

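View pics/b_t.png

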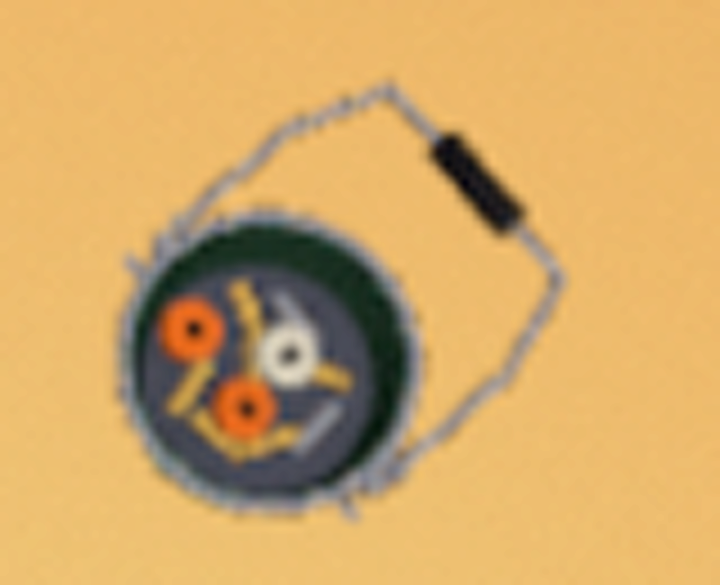

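View pics/b_s2.png

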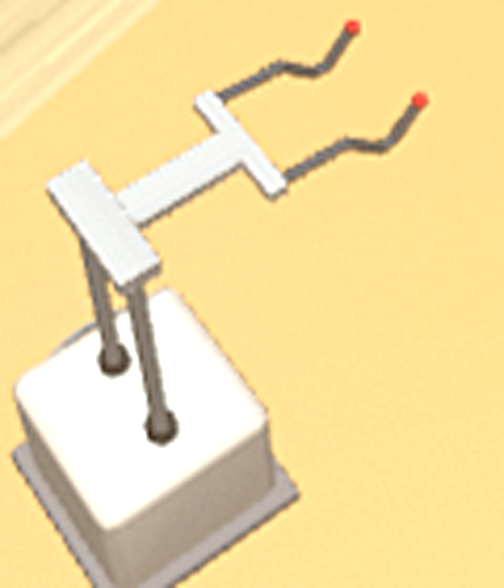

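View pics/b_t2.png

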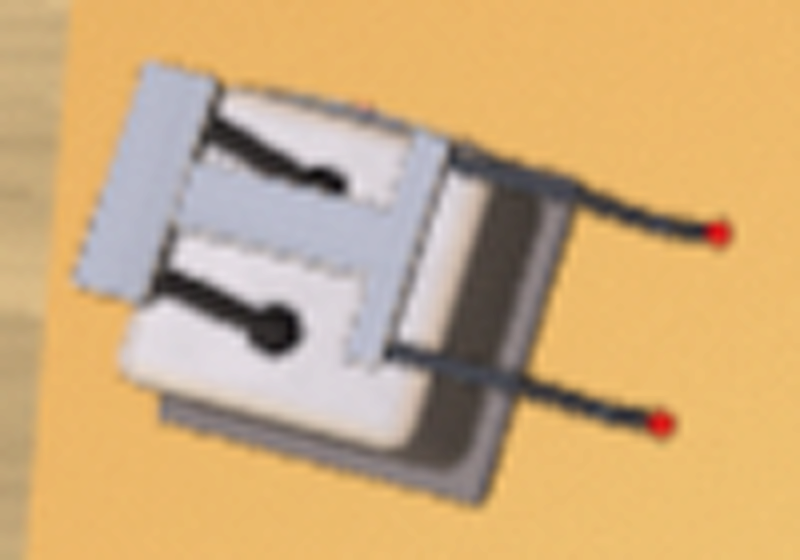

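The crops show the prong tips, the pail rim and the grip clearly. Next I triangulate them.

Run:
```python
from h import *
s=ctrl.get_image("side");t=ctrl.get_image("top")
red=lambda r,g,b:(r>90)&(g<90)&(b<90)&(r>2*g)
S=blobs(s,red,(230,240,290,290),3);Tt=blobs(t,red,(170,235,205,285),3)
print(S,Tt)
A,e=tri(s,S[0][0],t,Tt[0][0]);B,e2=tri(s,S[1][0],t,Tt[1][0]);print("tips",A,e,B,e2,np.linalg.norm(A-B))
blk=lambda r,g,b:(r<60)&(g<60)&(b<60)
gs=blobs(s,blk,(305,185,332,198),4);gt=blobs(t,blk,(343,215,365,235),4);print(gs,gt)
big=lambda L:max(L,key=lambda x:x[1][4])[0]
G,e=tri(s,big(gs),t,big(gt));print("grip",G,e)
# rim: top view crop extents
c=((270/9)+300-.5,(358/9)+205-.5)
print("pail rim top",onz(t,*c,.086))
c=((282/9)+290-.5,(308/9)+180-.5); print("rim side",onz(s,*c,.086))
# ears
e1=((135/9)+300-.5,(263/9)+205-.5);e2=((350/9)+300-.5,(510/9)+205-.5)
print("ears top",onz(t,*e1,.08),onz(t,*e2,.08))
f1=((130/9)+290-.5,(355/9)+180-.5);f2=((432/9)+290-.5,(350/9)+180-.5)
print("ears side",onz(s,*f1,.08),onz(s,*f2,.08))
w1=(388/9+300-.5,90/9+205-.5);w2=(562/9+300-.5,280/9+205-.5)
v2=(140/9+290-.5,122/9+180-.5);v1=(366/9+290-.5,121/9+180-.5)
print("topwire corners",tri(s,v1,t,w1),tri(s,v2,t,w2))
```

```text
[(array([253.28571429, 256.        ]), [22, 15, 3, 3, 7]), (array([269.        , 273.71428571]), [38, 33, 3, 3, 7])] [(array([189.28571429, 249.        ]), [18, 13, 3, 3, 7]), (array([182. , 272.5]), [11, 36, 3, 4, 8])]
tips [0.51731738 0.1778739  0.28113187] 0.0003488859978152066 [0.45987673 0.19296613 0.28053121] 0.0004150124596279277 0.05939330533348016
[(array([316.48148148, 192.85185185]), [7, 7, 11, 3, 27])] [(array([352.3  , 224.775]), [5, 5, 10, 11, 40])]
grip [ 0.61840088 -0.25056729  0.09065209] 2.2933873804896616e-05
pail rim top [ 0.56244859 -0.1853474   0.086     ]
rim side [ 0.55899967 -0.18816646  0.086     ]
ears top [ 0.59343227 -0.14350579  0.08      ] [ 0.51545623 -0.21042396  0.08      ]
ears side [ 0.58933039 -0.14272061  0.08      ] [ 0.51144841 -0.20918653  0.08      ]
topwire corners (array([ 0.60087335, -0.22840581,  0.13768897]), np.float64(0.07633927104353554)) (array([ 0.62576568, -0.26504715,  0.06351913]), np.float64(0.074994145737715))
```

```bash
cat >> h.py <<'E'
def down(h): # tool pointing down, tool y heading h deg
    c,s=np.cos(np.radians(h)),np.sin(np.radians(h))
    y=np.array([c,s,0]);z=np.array([0,0,-1.]);return np.c_[np.cross(y,z),y,z]
def go(P,h=None,Rt=None):
    o=ctrl.get_obs();R0=R.from_rotvec(o["tool_rot"]).as_matrix()
    if Rt is None: Rt=R0 if h is None else down(h)
    return (R0.T@(np.array(P)-o["tool_pos"])*100).round(2),np.degrees(R.from_matrix(R0.T@Rt).as_rotvec()).round(1)
def st():
    o=ctrl.get_obs();R0=R.from_rotvec(o["tool_rot"]).as_matrix()
    print("t",round(o["t"],2),"p",o["tool_pos"].round(4),"yhead",np.degrees(np.arctan2(R0[1,1],R0[0,1])).round(2),"z",R0[:,2].round(3),"F",o["contact_force"].round(2),"M",o["wrist_torque"].round(2),"open",round(o["opening"],4),"q",o["q"].round(2))
E
python3 - <<'E'
from h import *
s=ctrl.get_image("side");t=ctrl.get_image("top")
w1=(388/9+300-.5,90/9+205-.5);w2=(562/9+300-.5,280/9+205-.5)
a=onz(t,*w1,.0907);b=onz(t,*w2,.0907);d=b-a;print("wire",a,b,np.linalg.norm(d),np.degrees(np.arctan2(d[1],d[0])),(a+b)/2)
v1=(140/9+290-.5,122/9+180-.5);v2=(366/9+290-.5,121/9+180-.5)
a=onz(s,*v1,.0907);b=onz(s,*v2,.0907);d=b-a;print("wire side",a,b,np.linalg.norm(d),np.degrees(np.arctan2(d[1],d[0])),(a+b)/2)
x=np.array([.254,.967,0]);m=np.array([.4886,.1854,.281])
for nm,im in(("s",s),("t",t)):
    for sg in(1,-1):
        yy=sg*.030*np.array([.967,-.254,0]); print(nm,"valley pix",proj(im,m+.022*x+yy-[0,0,.024]),"x+64",proj(im,m+.086*x+yy))
st()
print(go([.618,-.251,.20],-49.3))
E
```

```text
wire [ 0.64804859 -0.22353495  0.0907    ] [ 0.58736008 -0.27718661  0.0907    ] 0.08100367918915578 -138.52172027837435 [ 0.61770434 -0.25036078  0.0907    ]
wire side [ 0.64598232 -0.22676566  0.0907    ] [ 0.58443483 -0.27774831  0.0907    ] 0.07992073832078317 -140.3634685723735 [ 0.61520858 -0.25225699  0.0907    ]
s valley pix (np.float64(245.3955715230414), np.float64(266.9224723665555)) x+64 (np.float64(220.88017729956167), np.float64(274.5511434090871))
s valley pix (np.float64(260.86699733360916), np.float64(284.86606488310974)) x+64 (np.float64(236.22077027241193), np.float64(293.59547188533446))
t valley pix (np.float64(182.51105703416619), np.float64(248.03400234091228)) x+64 (np.float64(155.91792503532272), np.float64(239.8188064673169))
t valley pix (np.float64(175.1879188323228), np.float64(271.29228881583174)) x+64 (np.float64(148.2095147150424), np.float64(263.35983012203315))
t 0.45 p [0.146  0.6077 0.2312] yhead 76.49 z [-0. -0. -1.] F [-0.53  0.19  0.22] M [ 0.01  0.01 -0.01] open 0.0856 q [ 1.22  0.05  1.61 -0.    1.48 -0.12]
(array([-65.95, -72.46,   3.13]), array([ -0. ,   0. , 125.8]))
```

play_rows:
  motion:
    - [[0.05, -2, -2, -2, 0, 0, 4], [0.05, -5, -5.5, -5, 0, 0, 10], [0.05, -9, -10, -7, 0, 0, 17], [0.05, -13, -14, -8, 0, 0, 25], [0.05, -17, -18.5, -8, 0, 0, 33], [0.05, -21, -23, -8, 0, 0, 41], [0.05, -25, -27.5, -8, 0, 0, 49], [0.05, -29, -32, -8, 0, 0, 57], [0.05, -33, -36.5, -8, 0, 0, 65], [0.05, -37, -41, -8, 0, 0, 73], [0.05, -41, -45.5, -8, 0, 0, 81], [0.05, -45, -50, -8, 0, 0, 89], [0.05, -49, -54.5, -8, 0, 0, 97], [0.05, -53, -58.5, -7, 0, 0, 105], [0.05, -57, -63, -5, 0, 0, 112], [0.05, -60.5, -66.5, -3, 0, 0, 118], [0.05, -63.5, -69.5, -1, 0, 0, 123], [0.05, -65.2, -71.5, 1, 0, 0, 125.8], [0.05, -65.9, -72.5, 2.5, 0, 0, 125.8], [0.05, -65.9, -72.5, 3.1, 0, 0, 125.8]]
  newtons: 20

```text
t: 2.95
tool_pos: [0.6168, -0.2512, 0.1989]
tool_rot: [-2.944, -1.092, 0.002]
contact_force: [-0.1, 0.2, -0.3]
opening: 0.0408
```

Run:
```python
from h import *
st();w=ctrl.get_image("wrist");cv2.imwrite("pics/c_w.png",np.clip(w["color"][:,:,::-1]*1.5,0,255).astype(np.uint8))
G=[.6175,-.251,.0907];print(proj(w,G));st()
```

```text
t 2.95 p [ 0.6168 -0.2512  0.1989] yhead -49.3 z [-0.002  0.001 -1.   ] F [-0.11  0.25 -0.29] M [ 0.03 -0.01  0.01] open 0.0408 q [-0.5   0.17  1.54  0.    1.43  0.36]
(np.float64(280.77200787938875), np.float64(211.0883512267543))
t 3.0 p [ 0.6167 -0.2505  0.1988] yhead -49.27 z [-0.002  0.001 -1.   ] F [-0.04 -0.01 -0.96] M [-0.01  0.    0.03] open 0.0409 q [-0.5   0.17  1.54  0.    1.43  0.36]
```

View pics/c_w.png

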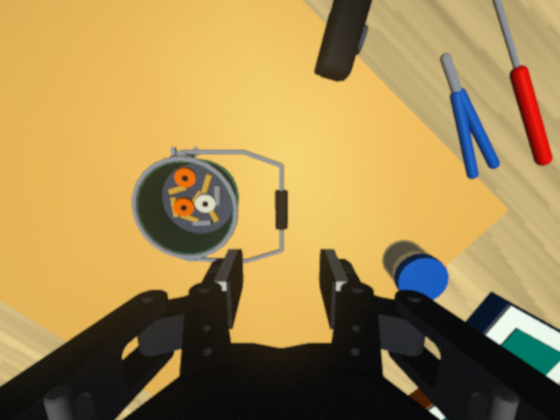

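The wrist view shows the tube at (281,209), about 1.5 px from the prediction of (281,211), with the wire parallel to the jaw faces. Next I descend over it.

Run:
```python
from h import *
w=None
st();print(go([.6178,-.2512,.071],-49.4))
```

```text
t 3.0 p [ 0.6167 -0.2505  0.1988] yhead -49.27 z [-0.002  0.001 -1.   ] F [-0.04 -0.01 -0.96] M [-0.01  0.    0.03] open 0.0409 q [-0.5   0.17  1.54  0.    1.43  0.36]
(array([ 0.05,  0.15, 12.78]), array([-0.1,  0. ,  0.1]))
```

play_rows:
  motion:
    - [[0.05, 0, 0.1, 2, 0, 0, 0], [0.05, 0, 0.15, 5, 0, 0, 0], [0.05, 0.05, 0.15, 8, 0, 0, 0], [0.05, 0.05, 0.15, 10.5, 0, 0, 0], [0.05, 0.05, 0.15, 12, 0, 0, 0], [0.05, 0.05, 0.15, 12.7, 0, 0, 0], [0.05, 0.05, 0.15, 12.7, 0, 0, 0], [0.4, 0.05, 0.15, 12.7, 0, 0, 0]]

```text
t: 4.0
tool_pos: [0.6186, -0.2515, 0.0732]
tool_rot: [-2.945, -1.093, -0.0]
contact_force: [0.8, 0.2, 0.5]
opening: 0.0259
```

Run:
```python
from h import *
st();w=ctrl.get_image("wrist");cv2.imwrite("pics/d_w.png",np.clip(w["color"][:,:,::-1]*1.5,0,255).astype(np.uint8))
s=ctrl.get_image("side");crop(s,280,160,360,240,"d_s",7)
```

```text
t 4.0 p [ 0.6186 -0.2515  0.0732] yhead -49.27 z [ 0.  0. -1.] F [0.82 0.24 0.49] M [ 0.   -0.03  0.03] open 0.0259 q [-0.5   0.29  1.62  0.    1.23  0.36]
```

View pics/d_w.png

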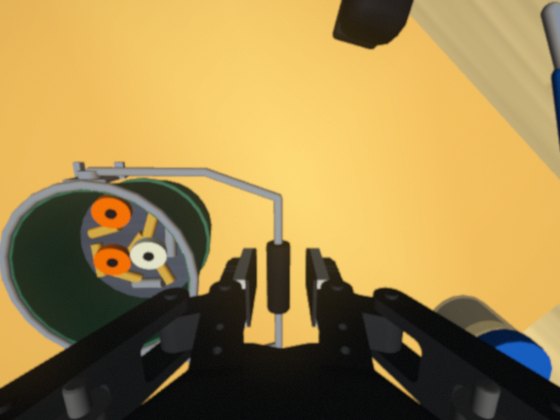

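View pics/d_s.png

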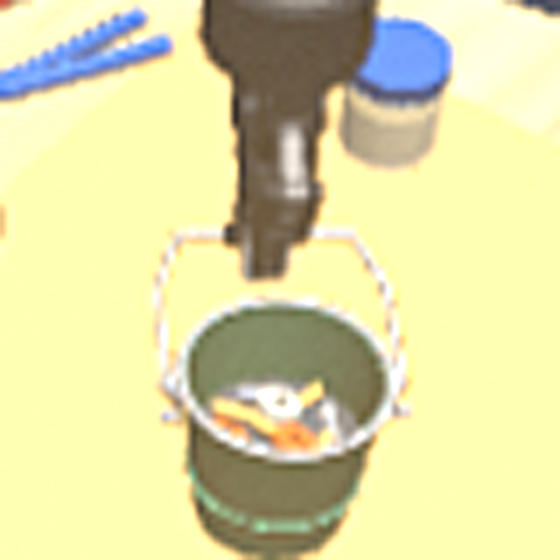

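The tube sits at column 278 and the mid-jaw at about 281, so it is roughly 1.5 mm towards the pail. I shift by that and close.

play_rows:
  motion:
    - [[0.4, 0, -0.15, 0.1, 0, 0, 0], [0.4, 0, -0.15, 0.2, 0, 0, 0], [0.5, 0, -0.15, 0.2, 0, 0, 0], [0.6, 0, -0.15, 0.2, 0, 0, 0], [0.7, 0, -0.15, 0.2, 0, 0, 0], [0.8, 0, -0.15, 0.2, 0, 0, 0], [0.9, 0, -0.15, 0.2, 0, 0, 0], [0.9, 0, -0.15, 0.2, 0, 0, 0]]
  newtons: 20

```text
t: 5.1
tool_pos: [0.6176, -0.2505, 0.0711]
tool_rot: [2.945, 1.093, 0.0]
contact_force: [0.6, -0.3, 0.0]
opening: 0.0111
```

Run:
```python
from h import *
st();w=ctrl.get_image("wrist");cv2.imwrite("pics/e_w.png",np.clip(w["color"][:,:,::-1]*1.5,0,255).astype(np.uint8))
st()
```

```text
t 5.1 p [ 0.6176 -0.2505  0.0711] yhead -49.28 z [ 0.  0. -1.] F [ 0.58 -0.27  0.01] M [-0.15 -0.09 -0.01] open 0.0111 q [-0.5   0.29  1.63  0.    1.23  0.36]
t 5.15 p [ 0.6176 -0.2505  0.0711] yhead -49.28 z [ 0.  0. -1.] F [-0.08  0.1  -0.72] M [-0.12 -0.15  0.02] open 0.0112 q [-0.5   0.29  1.63  0.    1.23  0.36]
```

View pics/e_w.png

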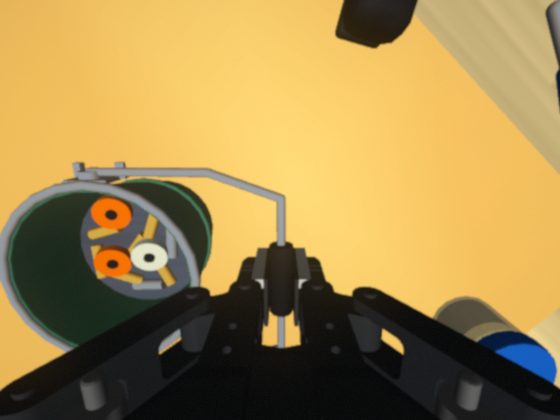

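play_rows:
  motion:
    - [[0.9, 0, -0.04, -0.3, 0, 0, 0], [0.9, 0, -0.1, -0.6, 0, 0, 0], [0.9, 0, -0.16, -0.9, 0, 0, 0], [0.9, 0, -0.23, -1.2, 0, 0, 0], [0.9, 0, -0.32, -1.5, 0, 0, 0], [0.9, 0, -0.42, -1.8, 0, 0, 0], [0.9, 0, -0.52, -2.1, 0, 0, 0], [0.9, 0, -0.63, -2.37, 0, 0, 0], [0.9, 0, -0.76, -2.65, 0, 0, 0], [0.9, 0, -0.9, -2.93, 0, 0, 0], [0.9, 0, -1.05, -3.2, 0, 0, 0], [0.9, 0, -1.19, -3.46, 0, 0, 0], [0.9, 0, -1.19, -3.46, 0, 0, 0], [0.9, 0, -1.19, -3.46, 0, 0, 0]]

```text
t: 6.9
tool_pos: [0.6102, -0.2418, 0.1061]
tool_rot: [2.944, 1.093, 0.001]
contact_force: [2.4, -2.9, 1.3]
opening: 0.0108
```

Run:
```python
from h import *
st();w=ctrl.get_image("wrist");cv2.imwrite("pics/f_w.png",np.clip(w["color"][:,:,::-1]*1.5,0,255).astype(np.uint8))
s=ctrl.get_image("side");crop(s,280,160,360,240,"f_s",7)
st()
```

```text
t 6.9 p [ 0.6102 -0.2418  0.1061] yhead -49.28 z [ 0.001 -0.001 -1.   ] F [ 2.37 -2.85  1.34] M [-0.48 -0.36  0.03] open 0.0108 q [-0.49  0.23  1.64 -0.    1.28  0.37]
t 7.0 p [ 0.6102 -0.2419  0.1061] yhead -49.28 z [ 0.001 -0.001 -1.   ] F [ 2.46 -3.14  1.56] M [-0.49 -0.36  0.02] open 0.0111 q [-0.49  0.23  1.64 -0.    1.28  0.37]
```

View pics/f_w.png

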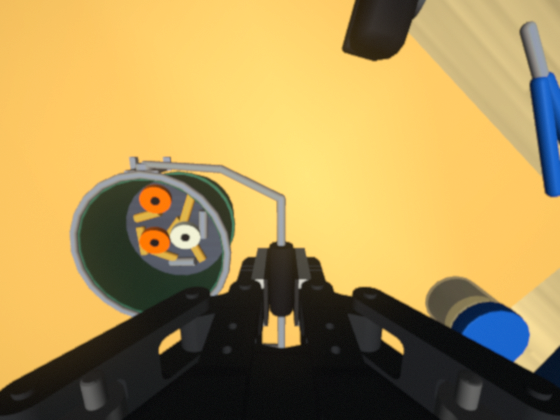

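View pics/f_s.png

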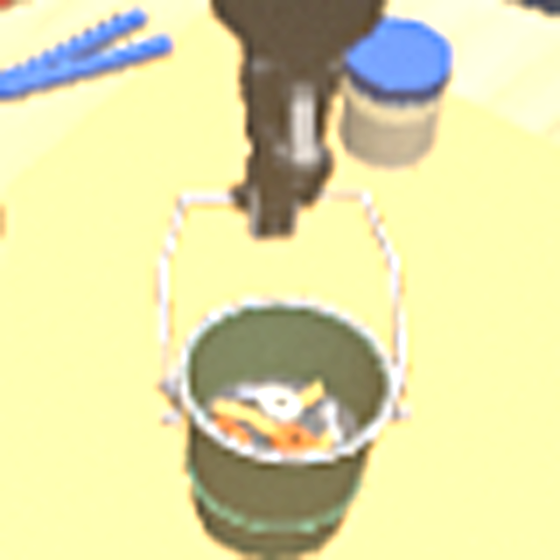

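The pail has not moved, but the force is about 4 N radially inward, so I am slightly inside the arc. I ease outward by 1 mm and re-read.

play_rows:
  motion:
    - [[0.9, 0, 0.05, -0.02, 0, 0, 0], [0.9, 0, 0.1, -0.05, 0, 0, 0], [0.9, 0, 0.1, -0.05, 0, 0, 0]]

```text
t: 7.38
tool_pos: [0.6107, -0.2425, 0.1064]
tool_rot: [2.945, 1.093, 0.001]
contact_force: [2.1, -2.4, 1.1]
opening: 0.0113
```

Run:
```python
from h import *
st()
```

```text
t 7.38 p [ 0.6107 -0.2425  0.1064] yhead -49.28 z [ 0.001 -0.    -1.   ] F [ 2.15 -2.42  1.11] M [-0.32 -0.25  0.02] open 0.0113 q [-0.49  0.23  1.64 -0.    1.28  0.37]
```

Run:
```python
from h import *
s=ctrl.get_image("side");o=ctrl.get_obs();p=o["tool_pos"]
crop(s,290,170,350,240,"g_s",8.5)
t=ctrl.get_image("top");crop(t,300,200,380,270,"g_t",8.5)
for z in(.116,.12,.124,.126,.13):
    q=p.copy();q[2]=z;print(z,proj(s,q),proj(t,q))
st()
```

```text
0.116 (np.float64(317.7645785273172), np.float64(189.5804065090012)) (np.float64(350.76707840927355), np.float64(225.74263528963402))
0.12 (np.float64(317.87932900109075), np.float64(188.65850864018932)) (np.float64(350.96883565811333), np.float64(225.47419992970515))
0.124 (np.float64(317.9945539099534), np.float64(187.73279919062125)) (np.float64(351.17168472686103), np.float64(225.20431191778158))
0.126 (np.float64(318.0523451979706), np.float64(187.26850772839978)) (np.float64(351.2735214670339), np.float64(225.06881947743807))
0.13 (np.float64(318.168287295392), np.float64(186.33703643243535)) (np.float64(351.47802495838687), np.float64(224.79673027804753))
t 7.47 p [ 0.6107 -0.2425  0.1064] yhead -49.28 z [ 0.001 -0.    -1.   ] F [ 2.33 -1.53  0.6 ] M [-0.34 -0.3   0.01] open 0.0114 q [-0.49  0.23  1.64 -0.    1.28  0.37]
```

View pics/g_s.png

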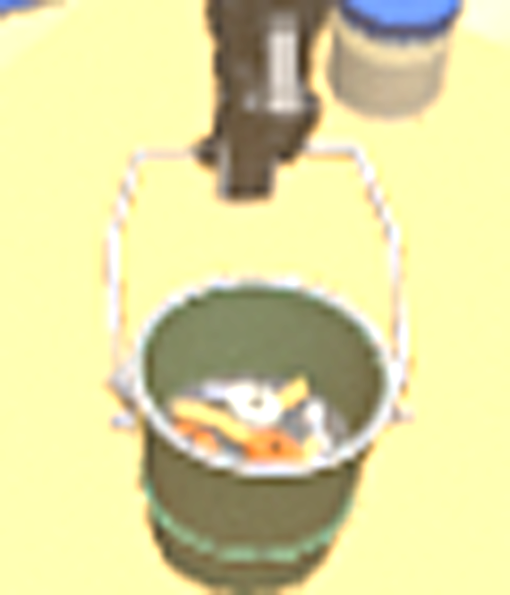

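View pics/g_t.png

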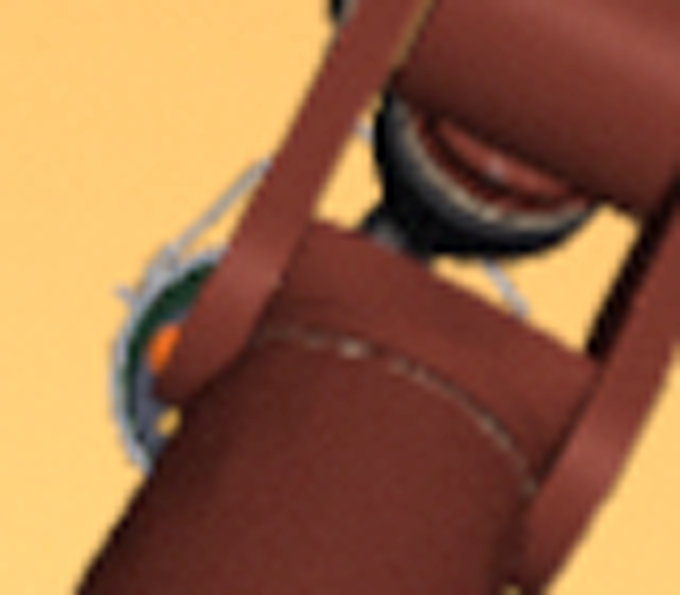

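The side view puts the wire at z≈0.125, so the bail is about 31° above level as intended. I loosen to a cage so nothing is clamped, then push the bail the rest of the way with the outer finger.

play_rows:
  motion:
    - [[0.65, 0, 0, 0, 0, 0, 0], [0.65, 0, 0, 0, 0, 0, 0], [0.65, 0, -0.1, 0, 0, 0, 0], [0.65, 0, -0.3, -0.25, 0, 0, 0], [0.65, 0, -0.62, -0.7, 0, 0, 0], [0.65, 0, -0.95, -1.13, 0, 0, 0], [0.65, 0, -1.3, -1.5, 0, 0, 0], [0.65, 0, -1.66, -1.87, 0, 0, 0], [0.65, 0, -2.03, -2.2, 0, 0, 0], [0.65, 0, -2.45, -2.5, 0, 0, 0], [0.65, 0, -2.87, -2.8, 0, 0, 0], [0.65, 0, -3.3, -3.1, 0, 0, 0], [0.65, 0, -3.3, -3.1, 0, 0, 0]]

```text
t: 9.1
tool_pos: [0.5889, -0.217, 0.1374]
tool_rot: [-2.945, -1.093, -0.001]
contact_force: [0.8, 0.6, 0.5]
opening: 0.0148
```

Run:
```python
from h import *
st();w=ctrl.get_image("wrist");cv2.imwrite("pics/h_w.png",np.clip(w["color"][:,:,::-1]*1.5,0,255).astype(np.uint8))
s=ctrl.get_image("side");crop(s,280,160,360,240,"h_s",7)
st()
```

```text
t 9.1 p [ 0.5889 -0.217   0.1374] yhead -49.27 z [ 0.  0. -1.] F [0.8  0.64 0.55] M [ 0.07 -0.06 -0.01] open 0.0148 q [-0.47  0.13  1.69  0.    1.32  0.39]
t 9.2 p [ 0.589  -0.2172  0.1371] yhead -49.27 z [ 0.  0. -1.] F [0.97 0.73 0.33] M [-0.03 -0.01  0.04] open 0.0151 q [-0.47  0.13  1.69  0.    1.32  0.39]
```

View pics/h_w.png

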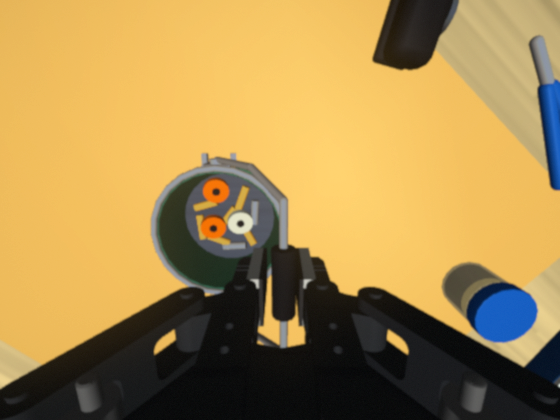

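View pics/h_s.png

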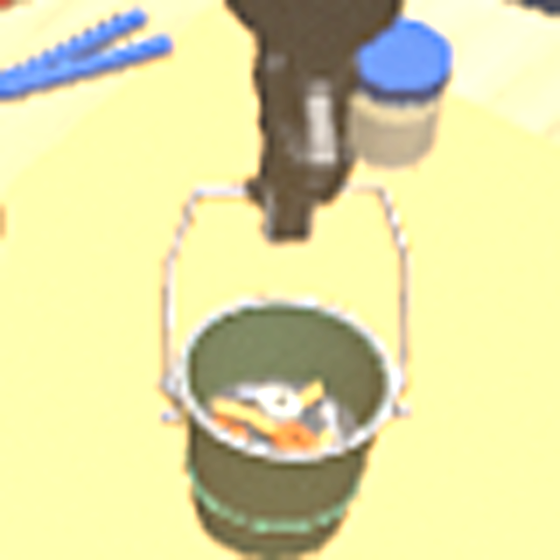

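The pail stays put, the bail is at about 60° and the forces are at noise level. I continue to upright.

play_rows:
  motion:
    - [[0.65, 0, -0.3, -0.2, 0, 0, 0], [0.65, 0, -0.7, -0.37, 0, 0, 0], [0.65, 0, -1.05, -0.52, 0, 0, 0], [0.65, 0, -1.4, -0.65, 0, 0, 0], [0.65, 0, -1.9, -0.8, 0, 0, 0], [0.65, 0, -2.4, -0.93, 0, 0, 0], [0.65, 0, -2.9, -1.03, 0, 0, 0], [0.65, 0, -3.4, -1.1, 0, 0, 0], [0.65, 0, -3.9, -1.15, 0, 0, 0], [0.65, 0, -4.4, -1.17, 0, 0, 0], [0.65, 0, -4.4, -1.17, 0, 0, 0]]

```text
t: 10.58
tool_pos: [0.5599, -0.1834, 0.1487]
tool_rot: [-2.945, -1.093, 0.0]
contact_force: [0.0, -0.7, -1.1]
opening: 0.0149
```

Run:
```python
from h import *
st();w=ctrl.get_image("wrist");cv2.imwrite("pics/i_w.png",np.clip(w["color"][:,:,::-1]*1.5,0,255).astype(np.uint8))
s=ctrl.get_image("side");crop(s,280,160,360,240,"i_s",7)
q=ctrl.get_obs()["tool_pos"]+[0,0,.0195];print(q,proj(s,q))
```

```text
t 10.57 p [ 0.5599 -0.1834  0.1487] yhead -49.26 z [-0.  0. -1.] F [ 0.04 -0.67 -1.14] M [ 0.03 -0.01 -0.02] open 0.0149 q [-0.44  0.03  1.77  0.    1.33  0.42]
[ 0.56014633 -0.18373881  0.1682005 ] (np.float64(322.3095497076559), np.float64(195.27780568323274))
```

View pics/i_w.png

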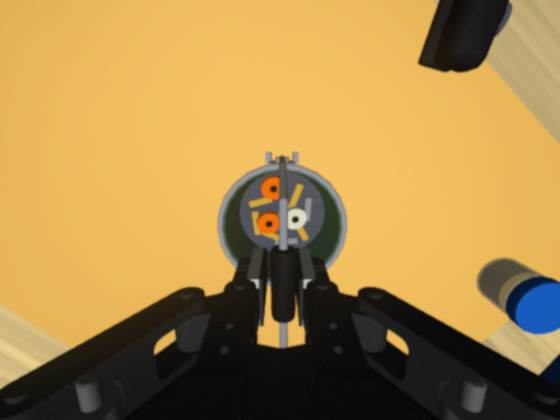

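View pics/i_s.png

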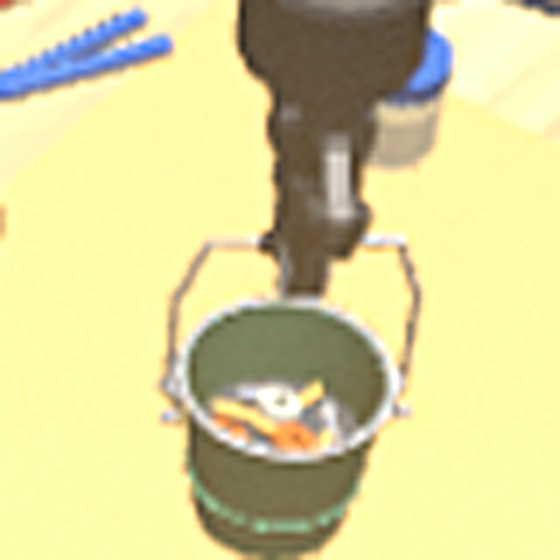

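The bail is upright: the wire is at column 283 against a rim centre of 282, and the pail is in its original place. I close firmly and lift a little.

play_rows:
  motion:
    - [[0.75, 0, 0, 0, 0, 0, 0], [0.9, 0, 0, 0, 0, 0, 0], [0.9, 0, 0, 0, 0, 0, 0], [0.9, 0, 0, 0, 0, 0, 0], [0.9, 0, 0, -0.2, 0, 0, 0], [0.9, 0, 0, -0.4, 0, 0, 0], [0.9, 0, 0, -0.6, 0, 0, 0], [0.9, 0, 0, -0.9, 0, 0, 0], [0.9, 0, 0, -1.3, 0, 0, 0], [0.9, 0, 0, -1.8, 0, 0, 0], [0.9, 0, 0, -2.5, 0, 0, 0], [0.9, 0, 0, -3, 0, 0, 0], [0.9, 0, 0, -3, 0, 0, 0], [0.9, 0, 0, -3, 0, 0, 0]]
  newtons: 50

```text
t: 12.42
tool_pos: [0.56, -0.1837, 0.1785]
tool_rot: [-2.945, -1.093, 0.0]
contact_force: [-0.5, -0.0, -6.6]
opening: 0.0105
```

Run:
```python
from h import *
st();w=ctrl.get_image("wrist");cv2.imwrite("pics/j_w.png",np.clip(w["color"][:,:,::-1]*1.5,0,255).astype(np.uint8));st()
s=ctrl.get_image("side");crop(s,280,160,360,240,"j_s",7);st()
```

```text
t 12.43 p [ 0.56   -0.1837  0.1785] yhead -49.27 z [-0.001  0.    -1.   ] F [-0.46 -0.01 -6.61] M [-0.01  0.02 -0.04] open 0.0105 q [-0.44  0.01  1.75  0.    1.39  0.42]
t 12.47 p [ 0.5599 -0.1837  0.1783] yhead -49.27 z [-0.001  0.001 -1.   ] F [ 0.35 -0.04 -6.85] M [-0.05  0.02 -0.01] open 0.0103 q [-0.44  0.01  1.75  0.    1.39  0.42]
t 12.53 p [ 0.5599 -0.1836  0.1782] yhead -49.27 z [-0.001  0.001 -1.   ] F [ 0.25  0.6  -7.76] M [-0.01  0.01  0.  ] open 0.01 q [-0.44  0.01  1.75  0.    1.39  0.42]
```

View pics/j_w.png

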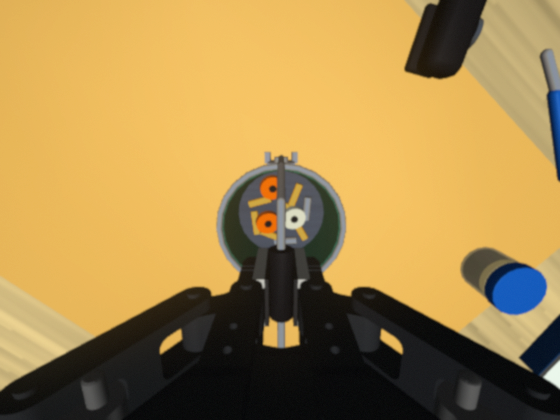

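View pics/j_s.png

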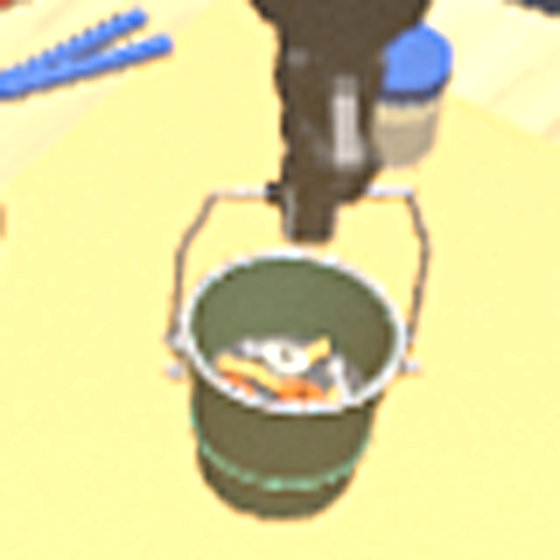

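The pail hangs level and weighs roughly 7 N. Next I carry it to a pre-approach point 10 cm out from the seat along the prongs.

Run:
```python
from h import *
st()
print(go([.469,.110,.287],-104.7),go([.4942,.2067,.287],-104.7))
```

```text
t 12.53 p [ 0.5599 -0.1836  0.1782] yhead -49.27 z [-0.001  0.001 -1.   ] F [ 0.25  0.6  -7.76] M [-0.01  0.01  0.  ] open 0.01 q [-0.44  0.01  1.75  0.    1.39  0.42]
(array([ 12.27, -28.19, -10.85]), array([-0. ,  0. , 55.4])) (array([ 20.49, -33.87, -10.85]), array([-0. ,  0. , 55.4]))
```

play_rows:
  motion:
    - [[0.9, 0.01, -0.03, -0.01, 0, 0, 0.1], [0.9, 0.1, -0.24, -0.1, 0, 0, 0.5], [0.9, 0.33, -0.75, -0.3, 0, 0, 1.5], [0.9, 0.71, -1.63, -0.63, 0, 0, 3.2], [0.9, 1.27, -2.92, -1.12, 0, 0, 5.7], [0.9, 2, -4.6, -1.77, 0, 0, 9], [0.9, 2.89, -6.63, -2.55, 0, 0, 13], [0.9, 3.89, -8.95, -3.44, 0, 0, 17.6], [0.9, 4.99, -11.47, -4.41, 0, 0, 22.5], [0.9, 6.13, -14.1, -5.42, 0, 0, 27.7], [0.9, 7.28, -16.72, -6.43, 0, 0, 32.9], [0.9, 8.38, -19.24, -7.4, 0, 0, 37.8], [0.9, 9.38, -21.56, -8.3, 0, 0, 42.4], [0.9, 10.27, -23.59, -9.08, 0, 0, 46.4], [0.9, 11, -25.27, -9.73, 0, 0, 49.7], [0.9, 11.56, -26.56, -10.22, 0, 0, 52.2], [0.9, 11.94, -27.44, -10.55, 0, 0, 53.9], [0.9, 12.17, -27.95, -10.75, 0, 0, 54.9], [0.9, 12.26, -28.16, -10.84, 0, 0, 55.3], [0.9, 12.27, -28.19, -10.85, 0, 0, 55.4]]

```text
t: 15.02
tool_pos: [0.469, 0.1099, 0.287]
tool_rot: [-3.116, 0.401, 0.001]
contact_force: [-0.2, -0.4, -6.9]
opening: 0.0102
```

Run:
```python
from h import *
st();F=[]
w=ctrl.get_image("wrist");cv2.imwrite("pics/k_w.png",np.clip(w["color"][:,:,::-1]*1.5,0,255).astype(np.uint8));F.append(ctrl.get_obs()["contact_force"])
s=ctrl.get_image("side");crop(s,180,180,340,310,"k_s",4.6);F.append(ctrl.get_obs()["contact_force"])
t=ctrl.get_image("top");crop(t,120,200,260,300,"k_t",5.6);F.append(ctrl.get_obs()["contact_force"])
st();print(np.round(F,2))
print(go([.4942,.2067,.287],-104.7))
```

```text
t 15.03 p [0.469  0.1099 0.287 ] yhead -104.68 z [-0.001  0.    -1.   ] F [-0.24 -0.4  -6.88] M [-0.03 -0.01 -0.03] open 0.0102 q [ 0.08 -0.33  1.86  0.    1.6   1.9 ]
t 15.18 p [0.469  0.1097 0.2868] yhead -104.69 z [-0.001  0.    -1.   ] F [ 0.45  0.04 -6.92] M [-0.03 -0.08 -0.03] open 0.0098 q [ 0.07 -0.33  1.86  0.    1.6   1.9 ]
[[ 0.13 -0.58 -6.31]
 [-0.27 -0.63 -6.92]
 [ 0.45  0.04 -6.92]]
(array([ -0.03, -10.02,  -0.02]), array([-0. ,  0.1,  0. ]))
```

View pics/k_w.png

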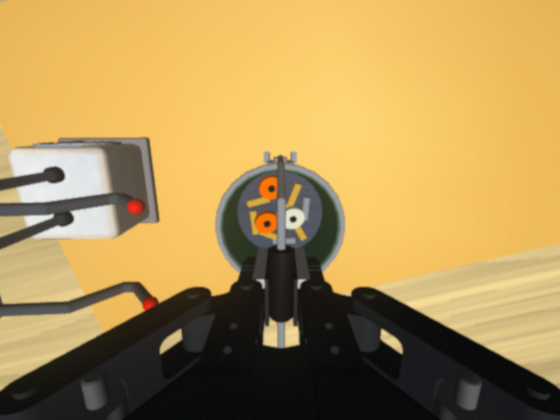

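View pics/k_s.png

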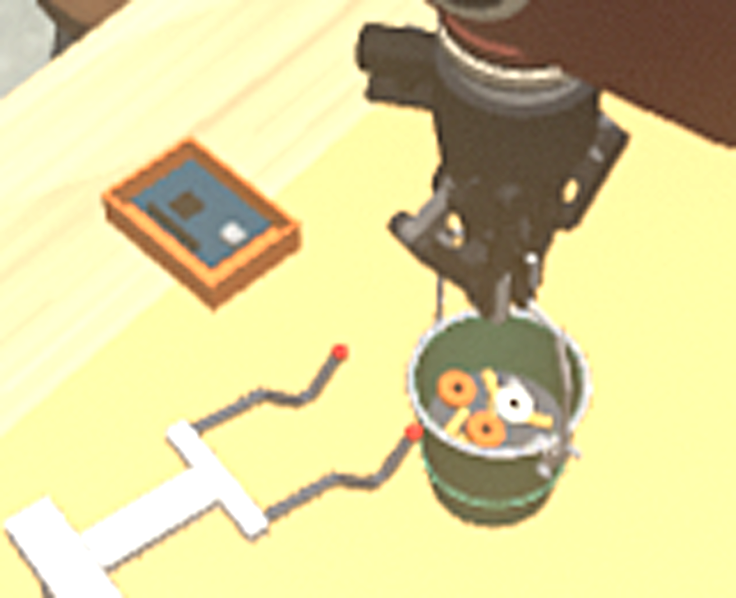

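View pics/k_t.png

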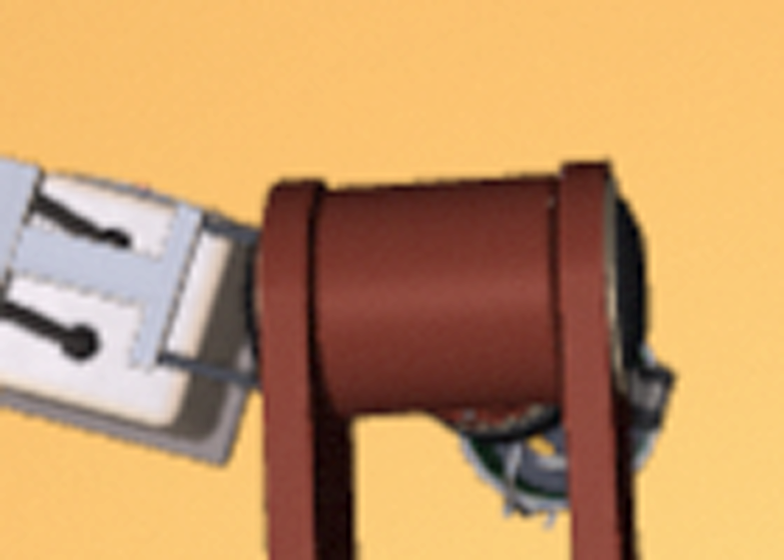

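The wrist view shows both red tips, at (135,207) and (150,305). I cross-check the tip positions from it.

Run:
```python
from h import *
w=ctrl.get_image("wrist")
red=lambda r,g,b:(r>90)&(g<60)&(b<60)
L=blobs(w,red,(110,190,170,320),8);P=[]
for c,sx in L:
    p=onz(w,*c,.281);P.append(p);print(c,sx,p)
P=P[:2];d=P[0]-P[1];print(np.linalg.norm(d),np.degrees(np.arctan2(d[1],d[0])),(P[0]+P[1])/2)
st()
```

```text
[133.66489362 207.2606383 ] [16, 10, 16, 15, 188] [0.51818352 0.17638375 0.281     ]
[147.62105263 304.24210526] [32, 110, 13, 11, 95] [0.46221759 0.19086444 0.281     ]
0.057808959045253405 -14.50663743731654 [0.49020056 0.1836241  0.281     ]
t 15.22 p [0.469  0.1097 0.2868] yhead -104.69 z [-0.001  0.    -1.   ] F [-0.31 -0.62 -5.86] M [-0.02 -0.02  0.02] open 0.0103 q [ 0.07 -0.33  1.86  0.    1.6   1.9 ]
```

play_rows:
  motion:
    - [[0.9, 0, -0.05, 0, 0, 0, 0], [0.9, 0, -0.2, 0, 0, 0, 0], [0.9, 0, -0.5, 0, 0, 0, 0], [0.9, 0, -1, 0, 0, 0, 0], [0.9, 0, -1.65, 0, 0, 0, 0], [0.9, 0, -2.4, 0, 0, 0, 0], [0.9, 0, -3.2, 0, 0, 0, 0], [0.9, 0, -4.1, 0, 0, 0, 0], [0.9, 0, -5, 0, 0, 0, 0], [0.9, 0, -5.9, 0, 0, 0, 0], [0.9, 0, -6.8, 0, 0, 0, 0], [0.9, 0, -7.6, 0, 0, 0, 0], [0.9, 0, -8.35, 0, 0, 0, 0], [0.9, 0, -9, 0, 0, 0, 0], [0.9, 0, -9.5, 0, 0, 0, 0], [0.9, 0, -9.8, 0, 0, 0, 0], [0.9, 0, -9.95, 0, 0, 0, 0], [0.9, 0, -10, 0, 0, 0, 0], [0.9, 0, -10, 0, 0, 0, 0]]

```text
t: 17.6
tool_pos: [0.4944, 0.2063, 0.2868]
tool_rot: [-3.116, 0.402, 0.002]
contact_force: [-0.1, 0.1, -7.7]
opening: 0.0105
```

Run:
```python
from h import *
st();F=[]
w=ctrl.get_image("wrist");cv2.imwrite("pics/l_w.png",np.clip(w["color"][:,:,::-1]*1.5,0,255).astype(np.uint8));F.append(ctrl.get_obs()["contact_force"][2])
s=ctrl.get_image("side");crop(s,180,180,340,310,"l_s",4.6);F.append(ctrl.get_obs()["contact_force"][2])
st();print(np.round(F,2))
```

```text
t 17.6 p [0.4944 0.2063 0.2868] yhead -104.7 z [-0.001  0.    -1.   ] F [-0.1   0.11 -7.71] M [-0.01  0.05 -0.  ] open 0.0105 q [ 0.26 -0.19  1.75  0.    1.58  2.08]
t 17.7 p [0.4944 0.2063 0.2868] yhead -104.71 z [-0.001  0.    -1.   ] F [-0.92 -0.88 -7.79] M [-0.01 -0.02 -0.01] open 0.0101 q [ 0.26 -0.19  1.75  0.    1.58  2.08]
[-7.62 -7.79]
```

View pics/l_w.png

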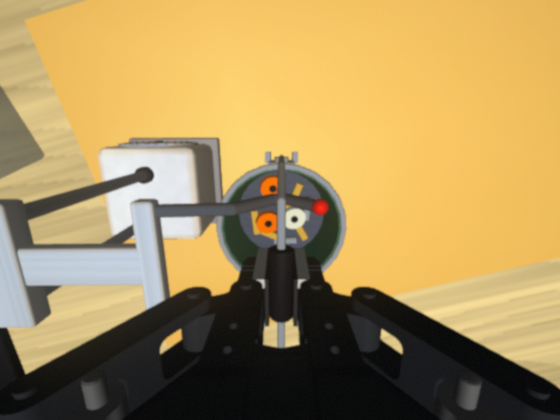

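View pics/l_s.png

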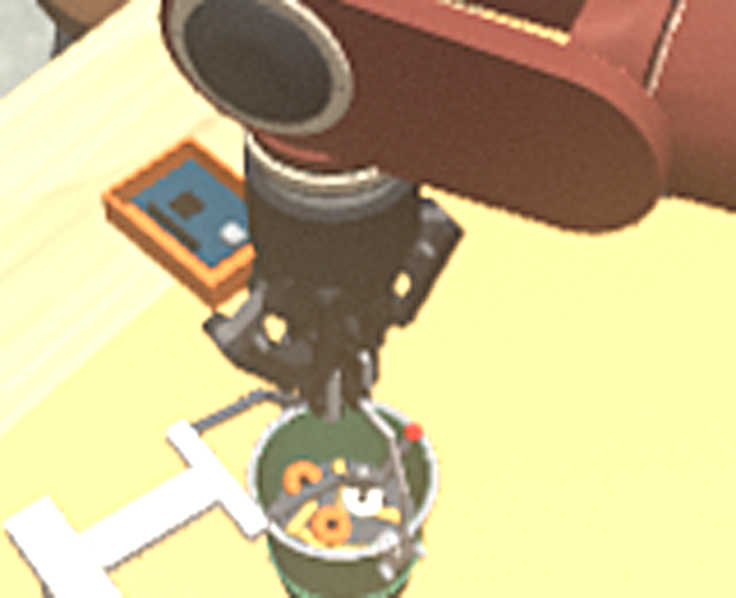

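The wire is over the valley and the tube sits between the prongs. I lower it to about 1 cm above the seat, then go slowly.

play_rows:
  motion:
    - [[0.9, 0, 0, 0.2, 0, 0, 0], [0.9, 0, 0, 0.5, 0, 0, 0], [0.9, 0, 0, 0.9, 0, 0, 0], [0.9, 0, 0, 1.3, 0, 0, 0], [0.9, 0, 0, 1.7, 0, 0, 0], [0.9, 0, 0, 2.1, 0, 0, 0], [0.9, 0, 0, 2.5, 0, 0, 0], [0.9, 0, 0, 2.8, 0, 0, 0], [0.9, 0, 0, 3.05, 0, 0, 0], [0.9, 0, 0, 3.2, 0, 0, 0], [0.9, 0, 0, 3.2, 0, 0, 0], [0.9, 0, 0, 3.2, 0, 0, 0]]

```text
t: 19.2
tool_pos: [0.4944, 0.2063, 0.255]
tool_rot: [-3.115, 0.402, 0.002]
contact_force: [-0.5, 0.7, -6.9]
opening: 0.01
```

Run:
```python
from h import *
st();F=[]
w=ctrl.get_image("wrist");cv2.imwrite("pics/m_w.png",np.clip(w["color"][:,:,::-1]*1.5,0,255).astype(np.uint8));F.append(ctrl.get_obs()["contact_force"][2])
s=ctrl.get_image("side");crop(s,180,180,340,310,"m_s",4.6);F.append(ctrl.get_obs()["contact_force"][2])
st();print(np.round(F,2))
```

```text
t 19.2 p [0.4944 0.2063 0.255 ] yhead -104.7 z [-0.001  0.    -1.   ] F [-0.51  0.69 -6.85] M [ 0.05 -0.05 -0.05] open 0.01 q [ 0.26 -0.17  1.79  0.    1.53  2.08]
t 19.3 p [0.4944 0.2063 0.255 ] yhead -104.7 z [-0.001  0.    -1.   ] F [-0.41 -0.27 -7.98] M [-0.04 -0.04  0.07] open 0.0102 q [ 0.26 -0.17  1.79  0.    1.53  2.08]
[-7.36 -7.98]
```

View pics/m_w.png

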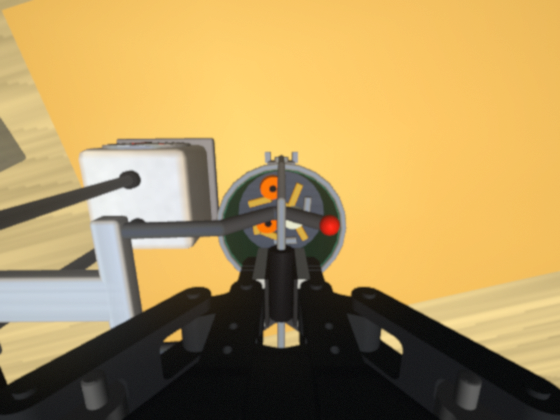

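View pics/m_s.png

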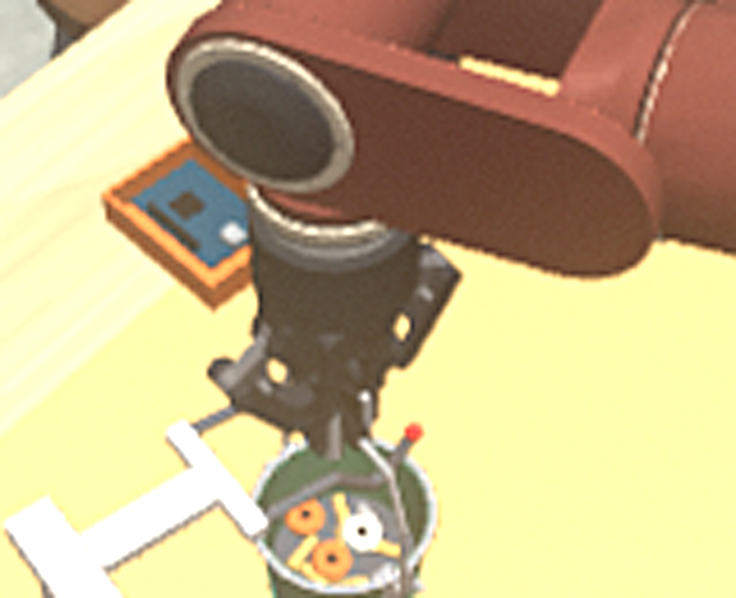

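play_rows:
  motion:
    - [[0.9, 0, 0, 0.12, 0, 0, 0], [0.9, 0, 0, 0.24, 0, 0, 0], [0.9, 0, 0, 0.36, 0, 0, 0], [0.9, 0, 0, 0.48, 0, 0, 0], [0.9, 0, 0, 0.6, 0, 0, 0], [0.9, 0, 0, 0.72, 0, 0, 0], [0.9, 0, 0, 0.84, 0, 0, 0], [0.9, 0, 0, 0.96, 0, 0, 0], [0.9, 0, 0, 1.08, 0, 0, 0], [0.9, 0, 0, 1.2, 0, 0, 0], [0.9, 0, 0, 1.32, 0, 0, 0], [0.9, 0, 0, 1.44, 0, 0, 0], [0.9, 0, 0, 1.56, 0, 0, 0], [0.9, 0, 0, 1.68, 0, 0, 0], [0.9, 0, 0, 1.8, 0, 0, 0], [0.9, 0, 0, 1.92, 0, 0, 0], [0.9, 0, 0, 2.04, 0, 0, 0], [0.9, 0, 0, 2.16, 0, 0, 0], [0.9, 0, 0, 2.28, 0, 0, 0], [0.9, 0, 0, 2.4, 0, 0, 0]]

```text
t: 21.8
tool_pos: [0.4945, 0.2064, 0.2311]
tool_rot: [-3.115, 0.402, 0.001]
contact_force: [0.0, 0.3, -5.3]
opening: 0.0103
```

Run:
```python
from h import *
st();F=[]
w=ctrl.get_image("wrist");cv2.imwrite("pics/n_w.png",np.clip(w["color"][:,:,::-1]*1.5,0,255).astype(np.uint8));F.append(ctrl.get_obs()["contact_force"][2])
s=ctrl.get_image("side");crop(s,180,180,340,310,"n_s",4.6);F.append(ctrl.get_obs()["contact_force"][2])
st();print(np.round(F,2))
```

```text
t 21.8 p [0.4945 0.2064 0.2311] yhead -104.7 z [-0.001  0.    -1.   ] F [ 0.01  0.32 -5.32] M [-0.    0.05 -0.05] open 0.0103 q [ 0.26 -0.16  1.82  0.    1.48  2.08]
t 21.9 p [0.4944 0.2064 0.231 ] yhead -104.7 z [-0.001  0.    -1.   ] F [-1.03 -0.16 -4.28] M [-0.04  0.03  0.  ] open 0.0105 q [ 0.26 -0.16  1.82  0.    1.48  2.08]
[-5.22 -4.28]
```

View pics/n_w.png

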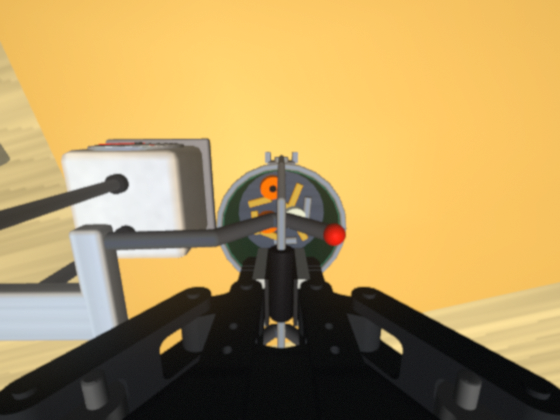

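View pics/n_s.png

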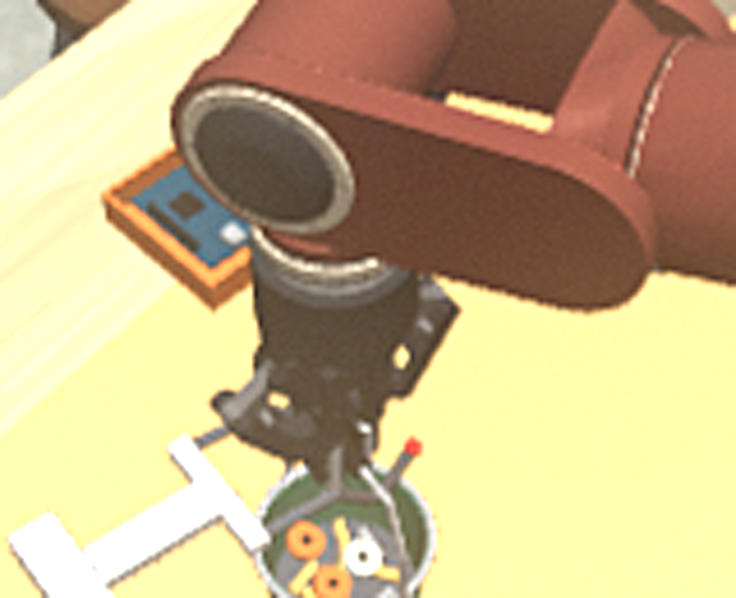

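The fork has begun to sink and carries about 2.3 N. I continue at 1 cm/s.

play_rows:
  motion:
    - [[0.9, 0, 0, 0.12, 0, 0, 0], [0.9, 0, 0, 0.24, 0, 0, 0], [0.9, 0, 0, 0.36, 0, 0, 0], [0.9, 0, 0, 0.48, 0, 0, 0], [0.9, 0, 0, 0.6, 0, 0, 0], [0.9, 0, 0, 0.72, 0, 0, 0], [0.9, 0, 0, 0.84, 0, 0, 0], [0.9, 0, 0, 0.96, 0, 0, 0], [0.9, 0, 0, 1.08, 0, 0, 0], [0.9, 0, 0, 1.2, 0, 0, 0], [0.9, 0, 0, 1.32, 0, 0, 0], [0.9, 0, 0, 1.44, 0, 0, 0], [0.9, 0, 0, 1.56, 0, 0, 0], [0.9, 0, 0, 1.68, 0, 0, 0], [0.9, 0, 0, 1.8, 0, 0, 0], [0.9, 0, 0, 1.92, 0, 0, 0], [0.9, 0, 0, 2.02, 0, 0, 0], [0.9, 0, 0, 2.12, 0, 0, 0], [0.9, 0, 0, 2.2, 0, 0, 0], [0.9, 0, 0, 2.2, 0, 0, 0]]

```text
t: 24.4
tool_pos: [0.4945, 0.2064, 0.209]
tool_rot: [-3.115, 0.402, 0.001]
contact_force: [-0.7, -1.6, -1.3]
opening: 0.0101
```

Run:
```python
from h import *
st();F=[ctrl.get_obs()["contact_force"]]
for i in range(12):
    w=ctrl.get_image("side");F.append(ctrl.get_obs()["contact_force"])
print(np.mean(F,0),np.std(F,0));st();print(blobs(w,lambda r,g,b:(r>90)&(g<90)&(b<90)&(r>2*g),(230,240,290,310),3))
```

```text
t 24.4 p [0.4945 0.2064 0.209 ] yhead -104.71 z [-0.001  0.    -1.   ] F [-0.7  -1.61 -1.33] M [-0.12  0.13 -0.07] open 0.0101 q [ 0.26 -0.15  1.84  0.    1.45  2.08]
[-0.41133382 -0.4098011  -1.46205383] [0.59011866 0.66425394 0.41613939]
t 25.0 p [0.4945 0.2064 0.2089] yhead -104.71 z [-0.001  0.    -1.   ] F [ 0.49  0.34 -1.18] M [-0.08  0.08  0.01] open 0.0107 q [ 0.26 -0.15  1.84  0.    1.45  2.08]
[(array([269.125, 282.125]), [38, 41, 3, 3, 8])]
```

play_rows:
  motion:
    - [[0.9, 0, 0, 0.1, 0, 0, 0], [0.9, 0, 0, 0.2, 0, 0, 0], [0.9, 0, 0, 0.3, 0, 0, 0], [0.9, 0, 0, 0.4, 0, 0, 0], [0.9, 0, 0, 0.5, 0, 0, 0], [0.9, 0, 0, 0.6, 0, 0, 0], [0.9, 0, 0, 0.6, 0, 0, 0]]

```text
t: 25.88
tool_pos: [0.4945, 0.2064, 0.2029]
tool_rot: [-3.115, 0.402, 0.001]
contact_force: [-0.5, -0.9, -0.9]
opening: 0.0101
```

Run:
```python
from h import *
st();F=[ctrl.get_obs()["contact_force"]]
for i in range(24):
    w=ctrl.get_image("side");F.append(ctrl.get_obs()["contact_force"])
print(np.mean(F,0),np.std(F,0));st();print(blobs(w,lambda r,g,b:(r>90)&(g<90)&(b<90)&(r>2*g),(230,240,290,310),3))
crop(w,180,180,340,310,"o_s",4.6)
```

```text
t 25.88 p [0.4945 0.2064 0.2029] yhead -104.7 z [-0.001  0.001 -1.   ] F [-0.47 -0.9  -0.89] M [-0.11  0.13 -0.02] open 0.0101 q [ 0.26 -0.14  1.85  0.    1.44  2.08]
[-0.76765103 -0.7751314  -0.48307558] [0.4713908  0.47972084 0.56127031]
t 27.07 p [0.4945 0.2064 0.203 ] yhead -104.71 z [-0.001  0.001 -1.   ] F [-1.   -0.85 -0.29] M [-0.07  0.08  0.01] open 0.0102 q [ 0.26 -0.14  1.85  0.    1.44  2.08]
[(array([269.        , 283.71428571]), [38, 43, 3, 3, 7])]
```

View pics/o_s.png

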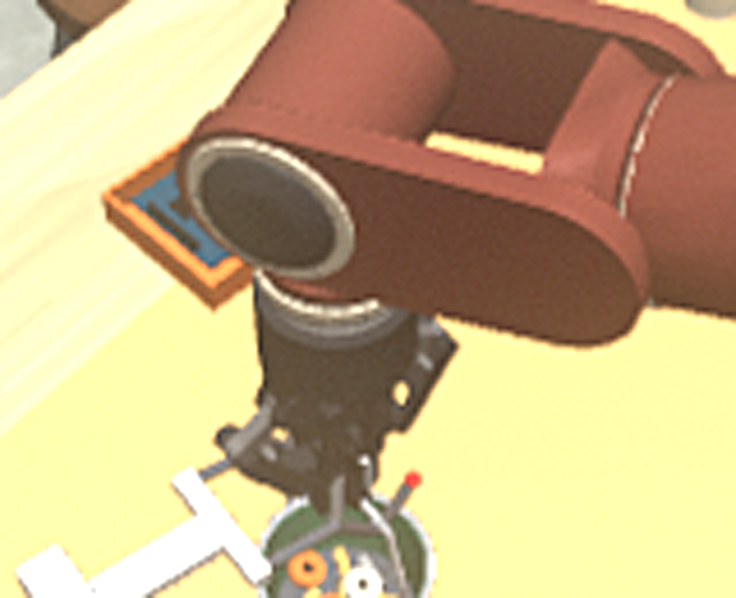

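About 0.5 N is still on the gripper, along with a small 1 N lateral push off the back slope. I go 1 mm towards the tips and a bit lower.

play_rows:
  motion:
    - [[0.9, 0, 0.05, 0.05, 0, 0, 0], [0.9, 0, 0.1, 0.1, 0, 0, 0], [0.9, 0, 0.1, 0.15, 0, 0, 0], [0.9, 0, 0.1, 0.2, 0, 0, 0], [0.9, 0, 0.1, 0.2, 0, 0, 0]]

```text
t: 27.7
tool_pos: [0.4944, 0.2058, 0.2011]
tool_rot: [-3.115, 0.402, 0.0]
contact_force: [0.6, 5.0, -0.4]
opening: 0.0103
```

Run:
```python
from h import *
st();F=[ctrl.get_obs()["contact_force"]]
for i in range(30):
    w=ctrl.get_image("side");F.append(ctrl.get_obs()["contact_force"])
print(np.mean(F,0),np.std(F,0));st();print(blobs(w,lambda r,g,b:(r>90)&(g<90)&(b<90)&(r>2*g),(230,240,290,310),3))
w=ctrl.get_image("wrist");cv2.imwrite("pics/p_w.png",np.clip(w["color"][:,:,::-1]*1.5,0,255).astype(np.uint8))
```

```text
t 27.7 p [0.4944 0.2058 0.2011] yhead -104.69 z [-0.     0.001 -1.   ] F [ 0.6   4.98 -0.35] M [ 0.72 -0.13  0.03] open 0.0103 q [ 0.25 -0.14  1.85  0.    1.43  2.08]
[ 0.76408275  5.23128615 -0.35918081] [0.5405909  0.39813845 0.5320435 ]
t 29.2 p [0.4944 0.2057 0.2011] yhead -104.7 z [-0.     0.001 -1.   ] F [ 0.69  5.34 -0.4 ] M [ 0.81 -0.17  0.08] open 0.0105 q [ 0.25 -0.14  1.85  0.    1.43  2.08]
[(array([269.125, 284.125]), [38, 43, 3, 3, 8])]
```

View pics/p_w.png

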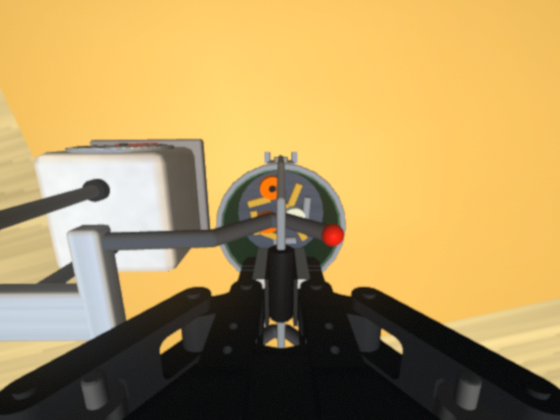

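play_rows:
  motion:
    - [[0.9, 0, -0.03, 0.05, 0, 0, 0], [0.9, 0, -0.06, 0.1, 0, 0, 0], [0.9, 0, -0.06, 0.12, 0, 0, 0], [0.9, 0, -0.06, 0.12, 0, 0, 0]]

```text
t: 29.75
tool_pos: [0.4944, 0.2059, 0.1998]
tool_rot: [-3.115, 0.402, 0.001]
contact_force: [-1.1, 1.6, -0.9]
opening: 0.0103
```

Run:
```python
from h import *
st();F=[ctrl.get_obs()["contact_force"]]
for i in range(40):
    w=ctrl.get_image("side");F.append(ctrl.get_obs()["contact_force"])
print(np.mean(F,0),np.std(F,0));st();print(blobs(w,lambda r,g,b:(r>90)&(g<90)&(b<90)&(r>2*g),(230,240,290,310),3))
```

```text
t 29.75 p [0.4944 0.2059 0.1998] yhead -104.71 z [-0.001  0.    -1.   ] F [-1.14  1.58 -0.87] M [ 0.17  0.07 -0.06] open 0.0103 q [ 0.26 -0.14  1.85  0.    1.43  2.08]
[-0.9804344  -1.26176682 -0.19498028] [0.49208541 1.35001794 0.50798913]
t 31.75 p [0.4945 0.2062 0.1999] yhead -104.7 z [-0.     0.001 -1.   ] F [-1.86 -3.14 -0.22] M [-0.47  0.24  0.02] open 0.0106 q [ 0.26 -0.14  1.85  0.    1.43  2.08]
[(array([269.        , 284.71428571]), [38, 44, 3, 3, 7])]
```

play_rows:
  motion:
    - [[0.9, -0.01, 0.02, 0.03, 0, 0, 0], [0.9, -0.01, 0.02, 0.06, 0, 0, 0], [0.9, -0.01, 0.02, 0.06, 0, 0, 0]]

```text
t: 32.12
tool_pos: [0.4945, 0.2061, 0.1994]
tool_rot: [-3.114, 0.402, 0.0]
contact_force: [-0.9, -2.0, 1.0]
opening: 0.0099
```

Run:
```python
from h import *
st();F=[ctrl.get_obs()["contact_force"]]
for i in range(30):
    w=ctrl.get_image("side");F.append(ctrl.get_obs()["contact_force"])
print(np.mean(F,0),np.mean(F[-8:],0));st()
```

```text
t 32.12 p [0.4945 0.2061 0.1994] yhead -104.7 z [ 0.     0.001 -1.   ] F [-0.9  -1.99  1.02] M [-0.28  0.07 -0.02] open 0.0099 q [ 0.26 -0.14  1.85  0.    1.43  2.08]
[-0.00398112 -1.06186834  0.03191556] [ 0.49887519 -0.6882401   0.24894235]
t 33.62 p [0.4944 0.2061 0.1994] yhead -104.7 z [-0.     0.001 -1.   ] F [0.6  0.12 0.37] M [-0.07 -0.11  0.03] open 0.0105 q [ 0.26 -0.14  1.85  0.    1.43  2.08]
```

The vertical force is now about 0 N and lateral under 1 N, so the scale carries the full weight. I release.

play_rows:
  motion:
    - [[0.7, 0, 0, 0, 0, 0, 0], [0.5, 0, 0, 0, 0, 0, 0], [0.2, 0, 0, 0, 0, 0, 0], [0.05, 0, 0, 0, 0, 0, 0], [0.05, 0, 0, 0, 0, 0, 0]]

```text
t: 34.25
tool_pos: [0.4944, 0.2061, 0.1993]
tool_rot: [-3.115, 0.402, 0.001]
contact_force: [-0.3, 0.1, -0.6]
opening: 0.0404
```

Run:
```python
from h import *
st();F=[]
red=lambda r,g,b:(r>90)&(g<90)&(b<90)&(r>2*g)
for i in range(10):
    w=ctrl.get_image("side");F.append(ctrl.get_obs()["contact_force"])
    if i in(0,5,9):print(blobs(w,red,(230,240,290,310),3))
print(np.mean(F,0));crop(w,180,180,340,310,"q_s",4.6)
w=ctrl.get_image("wrist");cv2.imwrite("pics/q_w.png",np.clip(w["color"][:,:,::-1]*1.5,0,255).astype(np.uint8))
```

```text
t 34.25 p [0.4944 0.2061 0.1993] yhead -104.7 z [-0.     0.001 -1.   ] F [-0.25  0.07 -0.64] M [ 0.05 -0.02  0.01] open 0.0404 q [ 0.26 -0.14  1.85  0.    1.43  2.08]
[(array([269.        , 284.71428571]), [38, 44, 3, 3, 7])]
[(array([269.        , 284.71428571]), [38, 44, 3, 3, 7])]
[(array([269.        , 284.71428571]), [38, 44, 3, 3, 7])]
[-0.07554488  0.14266067  0.30445905]
```

View pics/q_w.png

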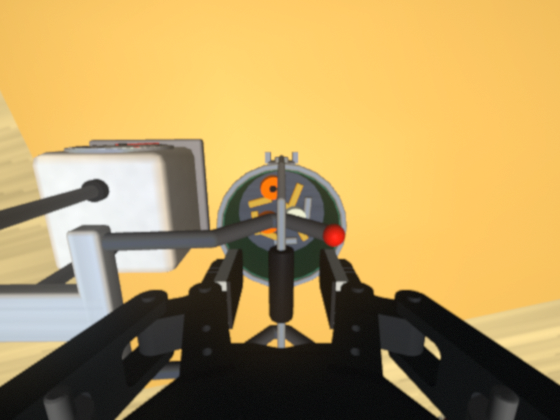

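View pics/q_s.png

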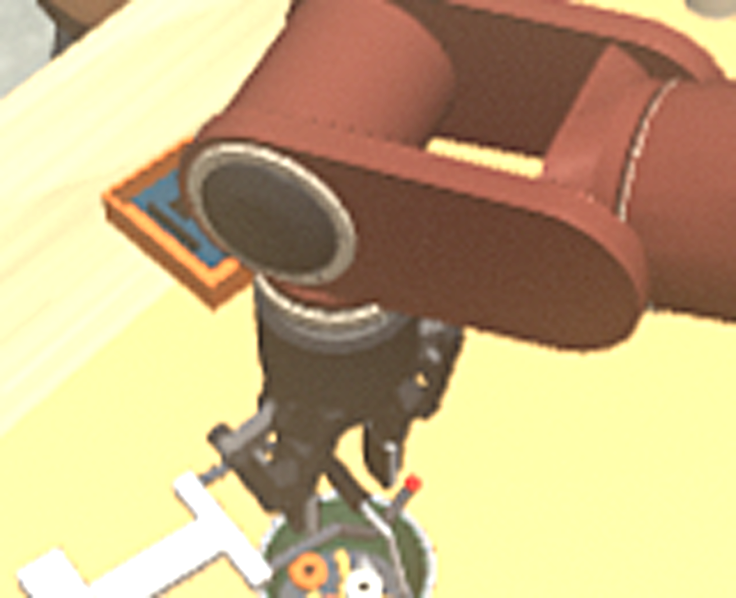

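The fork did not stir: the red tip stays at (269.0, 284.7), and the tube is clear of both fingers. I rise straight up and away.

play_rows:
  motion:
    - [[0.05, 0, 0, -0.3, 0, 0, 0], [0.05, 0, 0, -1, 0, 0, 0], [0.05, 0, 0, -2, 0, 0, 0], [0.05, 0, 0, -3.3, 0, 0, 0], [0.05, 0, 0, -5, 0, 0, 0], [0.05, 0, 0, -7, 0, 0, 0], [0.05, 0, 0, -9.5, 0, 0, 0], [0.05, 0, 0, -12, 0, 0, 0], [0.05, 0, 1, -14, 0, 0, 0], [0.05, 0, 4, -16, 0, 0, 0], [0.05, 0, 8, -16, 0, 0, 0], [0.05, 0, 13, -16, 0, 0, 0], [0.05, 0, 18, -16, 0, 0, 0], [0.05, 0, 23, -16, 0, 0, 0], [0.05, 0, 26, -16, 0, 0, 0], [0.05, 0, 27, -16, 0, 0, 0], [0.05, 0, 27, -16, 0, 0, 0]]

```text
t: 36.92
tool_pos: [0.4258, -0.0555, 0.3594]
tool_rot: [-3.114, 0.403, -0.0]
contact_force: [1.1, 1.2, -0.5]
opening: 0.0407
```

Run:
```python
from h import *
st()
red=lambda r,g,b:(r>90)&(g<90)&(b<90)&(r>2*g)
for i in range(4):
    w=ctrl.get_image("side")
    t=ctrl.get_image("top")
    print(blobs(w,red,(230,240,290,310),3))
crop(w,170,220,290,350,"r_s",4.6);crop(t,100,210,220,300,"r_t",6.5)
cv2.imwrite("pics/r_full.png",w["color"][:,:,::-1])
st()
```

```text
t 36.92 p [ 0.4258 -0.0555  0.3594] yhead -104.76 z [ 0.     0.001 -1.   ] F [ 1.12  1.24 -0.47] M [ 0.03 -0.   -0.03] open 0.0407 q [-0.3  -0.47  1.85  0.    1.76  1.52]
[(array([253.71428571, 267.        ]), [23, 26, 3, 3, 7]), (array([269.        , 284.71428571]), [38, 44, 3, 3, 7])]
[(array([253.71428571, 267.        ]), [23, 26, 3, 3, 7]), (array([269.        , 284.71428571]), [38, 44, 3, 3, 7])]
[(array([253.71428571, 267.        ]), [23, 26, 3, 3, 7]), (array([269.        , 284.71428571]), [38, 44, 3, 3, 7])]
[(array([253.71428571, 267.        ]), [23, 26, 3, 3, 7]), (array([269.        , 284.71428571]), [38, 44, 3, 3, 7])]
t 37.33 p [ 0.426  -0.0548  0.359 ] yhead -104.63 z [-0.     0.001 -1.   ] F [ 0.09  0.36 -0.33] M [-0.01  0.02  0.01] open 0.0406 q [-0.3  -0.47  1.85  0.    1.76  1.52]
```

View pics/r_s.png

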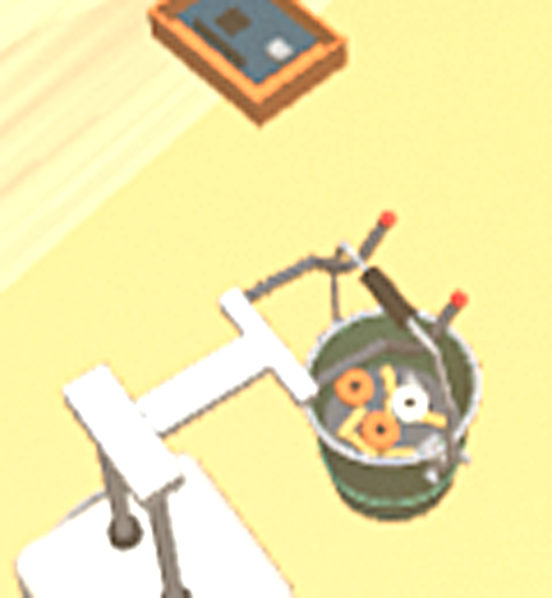

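View pics/r_t.png

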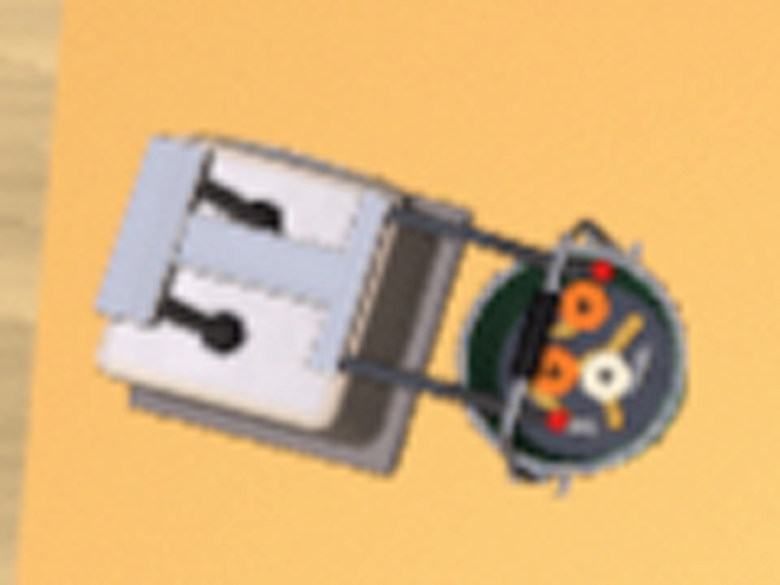

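View pics/r_full.png

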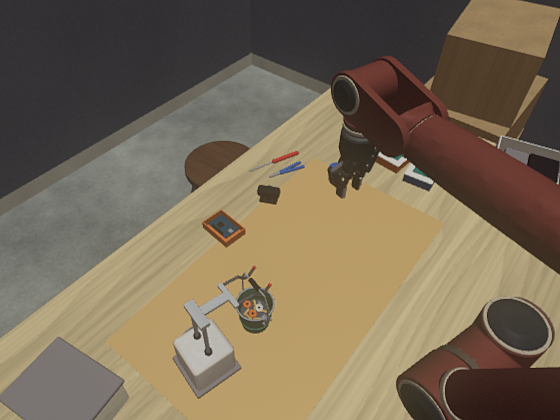

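The pail hangs with its wire in both valleys and the tube between the prongs. The tips stay fixed at (253.7,267.0) and (269.0,284.7), and the other things are in place. I hand in.

```bash
python3 -c "
from station import ctrl
print(ctrl.finish_job())"
```

```text
the job is handed in; nothing more can be done
None
```

The pail is hanging still on the scale's fork, with the bail wire seated in both prongs and the black grip between them. I handed the job in at about 37 s, inside the 72 s limit.

- **Raising the bail:** I clamped the grip for the first third of the swing. The last two thirds were done with the fingers only loosely around it, pushing until the bail stood upright. The pail showed no visible movement or tipping, though during the clamped part I pushed on it with about 4 N and eased that off.
- **Lifting and hanging:** I carried the pail by the grip, came in over the red tips and lowered it at about 1 cm/s. The weight read about 7 N, or roughly 0.7 kg, which puts the fork about 45 mm down and short of its full mark.
- **Letting go:** I released when the vertical force on the gripper averaged 0.03 N. The red prong tip in the side view did not move when I opened the fingers, nor after the arm had left.
- **Disagreements:**
  - The force readings are noisy (about ±0.5 N), so the weight is only good to a few tenths of a newton.
  - A 1 mm sideways correction while the wire was seated briefly pushed about 5 N sideways on the fork, through the wire. I corrected it to under 1 N before release.
  - One wire-height reading from the side view was about 5 mm too high for the stated geometry. I used the known bail length instead.
- **Other items:** I did not touch them. In the last side view the tray and webcam were where they started; the jar was not visible there, behind the arm. I did not check the dial reading.

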